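# Clear and open the block heater

### The arm

A 6-joint arm with a two-finger parallel gripper is mounted at the origin on the work surface. World frame = base frame: x ahead of the robot, y to its left, z up, the work surface at z = 0. Lengths are in m, angles in rad, forces in N, time in s.
With the tool pointing down it reaches from about 0.375 to 0.9 m from the base axis. Payload 3.1 kg.
Tool frame: the origin (TCP) lies between the finger pads; the fingertips stand 8 mm ahead of it and the grasp point (between the pads) lies 11 mm behind it; z points along the fingers, y is the line along which they close (so a half turn about z gives the same grasp; the last joint's range is limited). The gripper opens to 85 mm and grips with 20 to 120 N. Pads are 22 mm wide; open, the fingers measure 114 mm over their backs; the gripper's body (76 mm by 85 mm) begins 54 mm behind the grasp point. The pads swing forward as they close: fully open they stand 13 mm farther back than shut.
Start: joints at [0.98, 0.527, 1.433, -0, 1.181, -0.178], TCP at [0.251, 0.572, 0.239] pointing down, gripper open.
Joint ranges: [-3.08, 3.08], [-0.75, 2.2], [0.22, 2.44], [-1.43, 4.57], [0, 2.65], [-2.85, 2.85]. Speed limits (rad/s): [2.79, 2.79, 3.14, 3.14, 3.14, 3.14].

### API

Orientations are given as a unit quaternion [x, y, z, w].
In Python, from station import readout, cams, sign_off gives the robot as it stands.
- The arm moves only by the tool send_rows, never from a script. Its argument "commands" is text: rows parted by semicolons, each of 5 numbers parted by spaces: the finger opening in mm, from 0 to 85.4, then the shift along the tool's x, y, z each as a share of 0.02 m, from -1 to 1, then the turn about the tool's z as a share of 4 degrees, from -1 to 1. In form: grip dx dy dz spin; .... A call has 1 to 20 rows; each row shifts and turns the commanded pose from where the row before left it, along the tool's axes as they then stand; what a row does not reach is not made up. A row lasts 1/12 s, in which the tool goes at most 41.7 mm and 7.16 degrees, less where a joint would pass 70% of its speed; a pose out of reach is approached as far as the arm can. A call with a number of a shift or a turn outside -1 to 1 is refused whole. A call with a gripper value outside its range is refused whole. The fingers move at their own pace and stop on an object; "grip_force" is the grip in N (left out, the last holds). Time passes only in rows, so rows that do not move let the fingers close. It gives the time, the measured TCP pose, the force, the opening and the grip force at its end, in the units of the state.
- readout.sense(): the state, without advancing time (a new reading comes with each control period).
- cams.snapshot(name): name is "scene" or "top"; returns a dict with "pixels" (384x512x3 uint8, red, green, blue), "intrinsics" (3x3 intrinsics, pixels), "dist" ([k1, k2, p1, p2, k3] as OpenCV has them; the pictures are not rectified), "eye" and "rotation" of the camera in the world. Camera axes: x right, y down, z forward; pixel columns grow to the right and rows downward; lengths in m; the calibration is good to about 2 mm. A picture is of the moment at which its call begins. There is no depth.
- sign_off(): hands the job in; it is judged then, once.
The state is a dict: "t": time; "q": joint angles; "qd": joint speeds; "tau": joint torques, N m; "tcp_pos": TCP position; "tool_rot": TCP orientation; "force": force on the tool from outside, world axes, zero at the start; "ft_torque": the same for the moment, N m; "finger_gap": opening from 0.0 (shut) to 1.0 (fully open); "gripper_force": force on a finger pad.
Only numpy, scipy, OpenCV 4.12 (cv2) and the standard library are available. Lean on these libraries where they do the work, as an engineer would, in place of code of your own. Each camera call takes 0.05 s, during which the arm holds its last target. There are 200 camera calls.

### The job

Open the block heater for loading. First, with its cover still shut, take the tube rack off the cover and stand it on the bench, and move the tall bottle standing close behind the hinge out of the cover's way; both stay upright and are set down, not dropped, and the bottle is not knocked against the heater. Then swing the cover up by its tab and right over past upright until it lies back against its stop and stays open alone, clear of the rack and the bottle; leave the tip box, the beaker, the jar and the mixer where they are.

Things in the scene. Friction and masses are not known exactly. Their poses are not given: they have to be found in the camera images.
- heater: Block heater, a white box fixed to the bench: 200 mm (its x) by 160 mm (its y) by 95 mm high, with a grey cover 25 mm thick over the same 200 x 160 mm (closed cover top is 120 mm above the bench). Origin: centre of its underside, on the bench. Its z is up; its y points from the tab side to the hinge side. The cover's hinge line runs along its x, on the top edge of its +y side: at y = +80 mm, z = 95 mm
- cover (a joint): Angle of the heater's cover, rad: 0 closed and level, grows as the tab side rises, 2.1 at its open stop (leaning back 30 degrees past upright). The hinge is free (cover 0.35 kg, mildly damped); below about 1.4 rad the cover falls shut, beyond it falls open onto the stop by itself. Fully open and at rest means above 1.95
- tab (a point): Centre of the lower outer edge of the cover's lift tab, moving with the cover: a flat grey tongue 70 mm wide (along heater x), 32 mm long and 8 mm thick that sticks out level from the middle of the cover's -y edge. With the cover closed this point is at heater x = 0, y = -112 mm, z = 103 mm: from the hinge line it is 192 mm out and 8 mm above the hinge. Below the tab is free space down to the bench; the tab can be lifted from underneath with a tilted finger
- rack: Tube rack: white solid block 160 mm (its x) by 56 mm (its y) by 55 mm high, holding a few capped tubes near its two ends that rise to 81 mm; the middle 70 mm of its length has empty holes and is free above. About 0.35 kg (mass varies), tubes fixed in it. Origin: centre of its underside, z up. It starts standing loose on the closed cover
- bottle: Tall amber bottle, 220 mm high: body diameter 64 mm up to 150 mm, shoulder to a 30 mm neck at 170 mm, black cap of diameter 36 mm from 185 to 220 mm (fixed on). About 0.4 kg (mass varies). Origin: centre of its underside, z up. It starts 8 to 14 mm behind the heater's +y (hinge) side, where the cover would strike it. It is out of the way once its axis is more than 205 mm in heater y, or more than 125 mm in heater x to either side, or on the tab side beyond heater y = -100 mm
- tipbox: Bystander, leave alone: closed white tip box with a grey band, 120 mm (its x) by 82 mm (its y) by 52 mm high, origin at the centre of its underside
- beaker: Bystander, leave alone: glass beaker, rim diameter 76 mm, 90 mm high, origin at the centre of its underside
- jar: Bystander, leave alone: white jar with grey lid, diameter 68 mm, 73 mm high, origin at the centre of its underside
- mixer: Bystander, leave alone: tube mixer, a grey block 100 by 100 by 55 mm high with a small knob on one side and a round black rubber cup (diameter 56 mm) on top, 80 mm high in all, origin at the centre of its underside

How it is judged:
By the outcome, as a careful person would: the job done as asked, in the order asked, and still so for the second after the job is handed in, with the robot touching nothing.
It also fails if it takes over 69 s, if anything falls off the work surface, if the arm or the gripper's body presses on something with over 40 N, if the wrist force passes 120 N, or if a joint passes its speed limit or range.

## Working session

There is one attempt and no reset: what is moved stays moved. The work goes in short steps, Python scripts to look and compute and a tool call to move; the robot and the scene stay as the last step left them, time stands still between calls to the robot, and variables do not carry over. Pictures are saved under pics/ and viewed, at most 10 in all, crops included, and the job is handed in when it is done.

Besides the shell and the picture viewer there is one more tool, called after ">>>" as name(argument=value, ...), one argument or row to a line, values as JSON. send_rows: Moves the arm, as the interface text tells. Its arguments: {"type":"object","properties":{"commands":{"type":"string"},"grip_force":{"type":"number"}},"required":["commands"]}

```bash
mkdir -p pics; ls
python3 - <<'E'
from station import readout, cams
import cv2,numpy as np
s=readout.sense();print({k:np.round(v,3) for k,v in s.items()})
for n in("scene","top"):
    c=cams.snapshot(n);cv2.imwrite(f"pics/{n}0.png",c["pixels"][:,:,::-1]);print(n,c["intrinsics"],c["dist"],c["eye"],c["rotation"])
E
```

```text
pics
{'t': np.float64(0.0), 'q': array([ 0.98 ,  0.528,  1.434,  0.   ,  1.181, -0.179]), 'qd': array([ 0.002,  0.001,  0.002, -0.002,  0.   ,  0.002]), 'tau': array([ 0.0000e+00, -4.4236e+01, -1.7802e+01, -0.0000e+00,  8.0000e-03,
        0.0000e+00]), 'tcp_pos': array([0.25 , 0.572, 0.238]), 'tool_rot': array([ 0.205,  0.979, -0.001, -0.   ]), 'force': array([0.272, 0.052, 0.278]), 'ft_torque': array([-0.001, -0.022,  0.047]), 'gripper_force': np.float64(0.0), 'finger_gap': np.float64(1.0)}
scene [[375.40597216   0.         256.33589054]
 [  0.         375.40597216 192.35506542]
 [  0.           0.           1.        ]] [0.01484969 0.         0.         0.         0.        ] [1.20087197 0.12489241 0.8841835 ] [ 0.6065587   0.71694714 -0.25664693 -0.22848565]
top [[392.74843616   0.         256.491083  ]
 [  0.         392.74843616 194.4514143 ]
 [  0.           0.           1.        ]] [-0.04856517  0.          0.          0.          0.        ] [0.36847908 0.00196604 1.03946109] [-0.69759093  0.71196614 -0.05369723  0.05989749]
```

View pics/scene0.png

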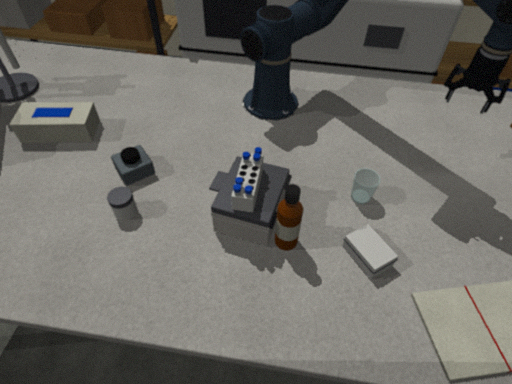

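View pics/top0.png

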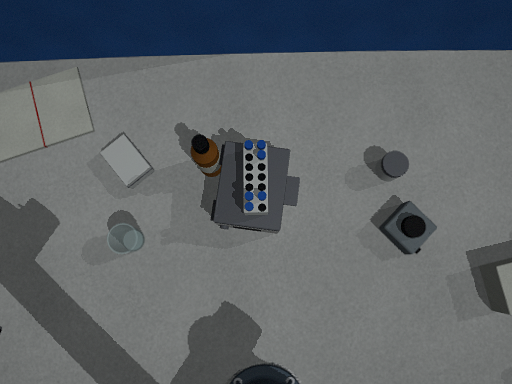

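The scene view shows the heater at about (250,200), with its tab on the left at (217,182), the rack on top at (248,178) and the bottle at (288,218). The top view shows the cover at (252,187), the tab at (292,190), the rack at (256,177), the bottle cap at (200,144) and the beaker at (125,238). The tip box is at (126,160).

I'll enlarge both to pick the corners.

```bash
cat > h.py <<'E'
import numpy as np,cv2
from station import readout,cams
from scipy.spatial.transform import Rotation as R
def snap(n): return cams.snapshot(n)
def Rm(c):
    return R.from_quat(c["rotation"]).as_matrix() if np.size(c["rotation"])==4 else np.array(c["rotation"])
def ray(c,uv):
    p=cv2.undistortPoints(np.array([[uv]],float),np.array(c["intrinsics"]),np.array(c["dist"]))[0,0]
    d=Rm(c)@np.array([p[0],p[1],1]);return np.array(c["eye"]),d/np.linalg.norm(d)
def plane(c,uv,z):
    e,d=ray(c,uv);return e+d*(z-e[2])/d[2]
def tri(c1,u1,c2,u2):
    a,d=ray(c1,u1);b,f=ray(c2,u2)
    s=np.linalg.lstsq(np.stack([d,-f],1),b-a,rcond=None)[0]
    p,q=a+s[0]*d,b+s[1]*f;return (p+q)/2,np.linalg.norm(p-q)
def proj(c,P):
    r=Rm(c).T;e=np.array(c["eye"])
    return cv2.projectPoints(np.array([P],float),cv2.Rodrigues(r)[0],-r@e,np.array(c["intrinsics"]),np.array(c["dist"]))[0][0,0]
E
python3 - <<'E'
from h import *
t=snap("top")["pixels"];s=snap("scene")["pixels"]
a=cv2.resize(t[125:245,180:310,::-1],None,fx=3,fy=5/1.0*0.6,interpolation=cv2.INTER_CUBIC)
b=cv2.resize(s[140:260,200:310,::-1],None,fx=3,fy=3,interpolation=cv2.INTER_CUBIC)
im=np.hstack([a,b]);im=np.clip(im.astype(float)*1.6,0,255).astype(np.uint8);print(im.shape);cv2.imwrite("pics/crop1.png",im)
E
```

```text
(360, 720, 3)
```

View pics/crop1.png

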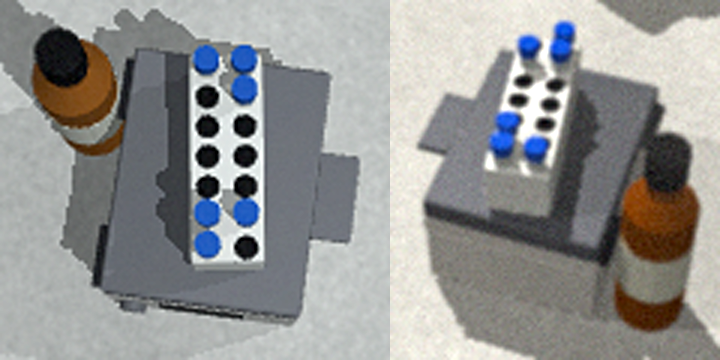

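The crop shows the cover's corners, the tab edge, the rack outline and the bottle cap clearly in both views. I'll triangulate from those.

Run:
```python
from h import *
t=snap("top");s=snap("scene")
T=lambda x,y:(180+(x-1)/3,125+(y-1)/3); S=lambda x,y:(200+(x-391)/3,140+(y-1)/3)
for n,a,b in [("c++",(137,48),(603,250)),("c+-",(330,73),(427,205)),("c-+",(103,290),(657,88)),
 ("tab-outer+x",(359,156),(419,146)),("tab-outer-x",(350,242),(448,95)),("hole",(207,96),(545,124)),("hole2",(207,126),(550,104)),("cap1",(244,60),(503,145)),("cap2",(206,60),(536,148)),("bcap",(61,56),(669,150))]:
    p,e=tri(t,T(*a),s,S(*b));print(n,p.round(4),round(e,4))
print("planes top cover z=.12")
C=[plane(t,T(*p),.12)[:2] for p in [(137,48),(330,73),(299,314),(103,290)]];print(np.round(C,4),np.mean(C,0))
print([np.linalg.norm(C[i]-C[(i+1)%4]).round(4) for i in range(4)])
# rack top corners z=.175
C=[plane(t,T(*p),.175)[:2] for p in [(190,50),(263,50),(264,264),(190,264)]];print(np.round(C,4),np.mean(C,0),[np.linalg.norm(C[i]-C[(i+1)%4]).round(4) for i in range(4)])
print("bottle cap top",plane(t,T(61,56),.22), "bottle base bottom-ish scene",plane(s,S(650,318),0))
print("tipbox",plane(t,(126,158),.05),"beaker rim",plane(t,(122,238),.09),"jar",plane(t,(395,164),.07),"mixer",plane(t,(412,226),.08))
```

```text
c++ [0.6524 0.0835 0.1171] 0.0031
c+- [ 0.6288 -0.0728  0.1138] 0.003
c-+ [0.4563 0.1101 0.1154] 0.0003
tab-outer+x [ 0.5607 -0.0955  0.1093] 0.0003
tab-outer-x [ 0.4914 -0.0854  0.1062] 0.0016
hole [0.5905 0.0243 0.1951] 0.0013
hole2 [0.5678 0.0247 0.1952] 0.0013
cap1 [ 0.6179 -0.0045  0.1941] 0.0006
cap2 [0.618  0.0232 0.1961] 0.0017
bcap [0.6179 0.1285 0.2148] 0.0007
planes top cover z=.12
[[ 0.6517  0.0817]
 [ 0.6273 -0.0738]
 [ 0.434  -0.0432]
 [ 0.4558  0.1097]] [0.54221627 0.01860871]
[np.float64(0.1574), np.float64(0.1957), np.float64(0.1544), np.float64(0.1979)]
[[ 0.6323  0.0366]
 [ 0.631  -0.0189]
 [ 0.4674 -0.0157]
 [ 0.4686  0.0389]] [0.549819   0.01019011] [np.float64(0.0555), np.float64(0.1636), np.float64(0.0546), np.float64(0.1637)]
bottle cap top [0.61627221 0.1280558  0.22      ] bottle base bottom-ish scene [0.63679219 0.13194612 0.        ]
tipbox [0.63291754 0.34852742 0.05      ] beaker rim [0.42235335 0.33761938 0.09      ] jar [ 0.59668671 -0.34427928  0.07      ] mixer [ 0.43773471 -0.37092677  0.08      ]
```

>>> send_rows(
  commands="85 0 0 -0.5 -0.96;85 0 0 -0.5 -0.96;85 0 0 -0.5 -0.96;85 0 0 -0.5 -0.96;85 0 0 -0.5 -0.96;85 0 0 -0.5 -0.96;85 -0.5 -1 0 0;85 -0.5 -1 0 0;85 -0.5 -1 0 0;85 -0.5 -1 0 0;85 -0.5 -1 0 0;85 -0.5 -1 0 0;85 -0.5 -1 0 0;85 -0.5 -1 0 0;85 -0.5 -1 0 0;85 -0.5 -1 0 0;85 -0.5 -1 0 0;85 -0.5 -1 0 0;85 -0.5 -1 0 0;85 -0.5 -1 0 0",
  grip_force=30,
)

```text
t: 1.97
tcp_pos: [0.388, 0.29, 0.2994]
tool_rot: [0.005, 1.0, 0.0, 0.0]
force: [-0.8, 0.0, 0.2]
finger_gap: 0.999
gripper_force: 0.0
```

```bash
cat >> h.py <<'E'
def st(goal=None):
    s=readout.sense();r=R.from_quat(s["tool_rot"]);m=r.as_matrix();p=np.array(s["tcp_pos"])
    print("t",round(float(s["t"]),2),"tcp",p.round(4),"yaw_y",np.degrees(np.arctan2(m[1,1],m[0,1])).round(2),"z",m[:,2].round(3),"f",np.round(s["force"],1),"gap",round(float(s["finger_gap"]),3),"gf",round(float(s["gripper_force"]),1),"q",np.round(s["q"],2))
    if goal is not None: print("shares",(m.T@(np.array(goal)-p)/.02).round(2))
E
python3 - <<'E'
from h import *
st([.551,.010,.26])
t=snap("top");s=snap("scene")
T=lambda x,y:(180+(x-1)/3,125+(y-1)/3); S=lambda x,y:(200+(x-391)/3,140+(y-1)/3)
for a,b in [((207,126),(545,124)),((207,156),(550,104)),((244,126),(517,100)),((207,156),(550,104))]: print(tri(t,T(*a),s,S(*b)))
E
```

```text
t 1.97 tcp [0.388  0.29   0.2994] yaw_y 89.39 z [ 0.  0. -1.] f [-0.8  0.   0.2] gap 0.999 gf 0.0 q [ 0.41  0.26  1.7   0.    1.18 -1.15]
shares [ -8.3  -13.91   1.97]
(array([0.57277707, 0.02334557, 0.17539128]), np.float64(0.002524350260617268))
(array([0.54966229, 0.02372911, 0.17579148]), np.float64(0.0024836577800773454))
(array([ 0.56742909, -0.00292994,  0.19455345]), np.float64(0.000355424148445113))
(array([0.54966229, 0.02372911, 0.17579148]), np.float64(0.0024836577800773454))
```

>>> send_rows(
  commands="85 -0.6 -1 0 0;85 -0.6 -1 0 0;85 -0.6 -1 0 0;85 -0.6 -1 0 0;85 -0.6 -1 0 0;85 -0.6 -1 0 0;85 -0.6 -1 0 0;85 -0.6 -1 0 0;85 -0.6 -1 0 0;85 -0.6 -1 0 0;85 -0.6 -1 0 0;85 -0.6 -1 0 0;85 -0.6 -1 0 0;85 -0.4 -0.8 0 0;85 0 0 1 0;85 0 0 1 0;85 0 0 0 0;85 0 0 0 0",
)

```text
t: 3.57
tcp_pos: [0.548, 0.014, 0.2585]
tool_rot: [0.005, 1.0, 0.0, -0.001]
force: [0.1, -0.4, 0.5]
finger_gap: 0.994
gripper_force: 0.0
```

Run:
```python
from h import *
st([.551,.010,.149])
cv2.imwrite("pics/a.png",np.hstack([cv2.resize(snap(n)["pixels"][100:260,180:330,::-1],None,fx=2.6,fy=2.6) for n in("top","scene")]))
```

```text
t 3.57 tcp [0.548  0.014  0.2585] yaw_y 89.41 z [-0.003  0.001 -1.   ] f [ 0.1 -0.4  0.5] gap 0.994 gf 0.0 q [-0.18  0.4   1.6   0.    1.14 -1.74]
shares [-0.17 -0.2   5.47]
```

View pics/a.png

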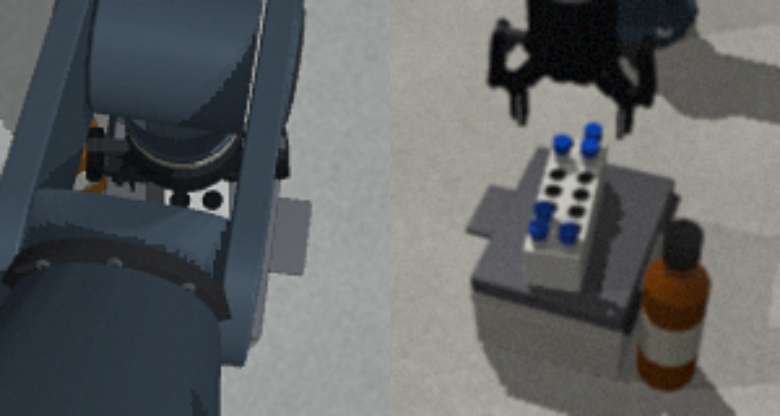

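The gripper stands above the rack with its fingers straddling it. The rack is at about (565,200) in the crop. I'll descend and close.

>>> send_rows(
  commands="85 -0.17 -0.2 0.9 0;85 0 0 0.9 0;85 0 0 0.9 0;85 0 0 0.9 0;85 0 0 0.9 0;85 0 0 0.6 0;85 0 0 0.35 0;85 0 0 0 0;40 0 0 0 0;40 0 0 0 0;40 0 0 0 0;40 0 0 0 0;40 0 0 0 0;40 0 0 0 0;40 0 0 0 0;40 0 0 0 0",
  grip_force=40,
)

```text
t: 5.0
tcp_pos: [0.5531, 0.0093, 0.1518]
tool_rot: [0.005, 1.0, -0.0, 0.001]
force: [0.7, 0.8, 6.6]
finger_gap: 0.652
gripper_force: 43.7
```

```bash
python3 -c "
from h import *
st([.551,.010,.149])"
```

```text
t 5.0 tcp [0.5531 0.0093 0.1518] yaw_y 89.38 z [ 0.003 -0.    -1.   ] f [0.7 0.8 6.6] gap 0.652 gf 43.7 q [-0.19  0.55  1.7   0.    0.89 -1.75]
shares [0.11 0.03 0.14]
```

>>> send_rows(
  commands="40 0 0 -0.3 0;40 0 0 -0.5 0;40 0 0 -0.7 0;40 0 0 -0.8 0;40 0 0 -0.7 0;40 0 -0.4 0 0;40 0 -0.8 0 0;40 0 -0.9 0 0;40 0 -0.9 0 0;40 0 -0.9 0 0;40 0 -0.9 0 0;40 0 -0.9 0 0;40 0 -0.9 0 0;40 0 -0.9 0 0;40 0 -0.9 0 0;40 0 -0.9 0 0;40 0 -0.8 0 0;40 0 -0.6 0 0;40 0 0 0 0;40 0 0 0 0",
)

```text
t: 6.67
tcp_pos: [0.5494, -0.2051, 0.2099]
tool_rot: [0.006, 1.0, 0.001, -0.0]
force: [0.3, 0.6, -4.3]
finger_gap: 0.648
gripper_force: 43.9
```

Run:
```python
from h import *
st([.551,-.21,.0318])
cv2.imwrite("pics/b.png",np.hstack([cv2.resize(snap(n)["pixels"][100:260,a:a+150,::-1],None,fx=2.6,fy=2.6) for n,a in(("top",260),("scene",110))]))
```

```text
t 6.67 tcp [ 0.5494 -0.2051  0.2099] yaw_y 89.3 z [-0.001  0.001 -1.   ] f [ 0.3  0.6 -4.3] gap 0.648 gf 43.9 q [-0.55  0.51  1.56  0.    1.07 -2.11]
shares [-0.09 -0.25  8.9 ]
```

View pics/b.png

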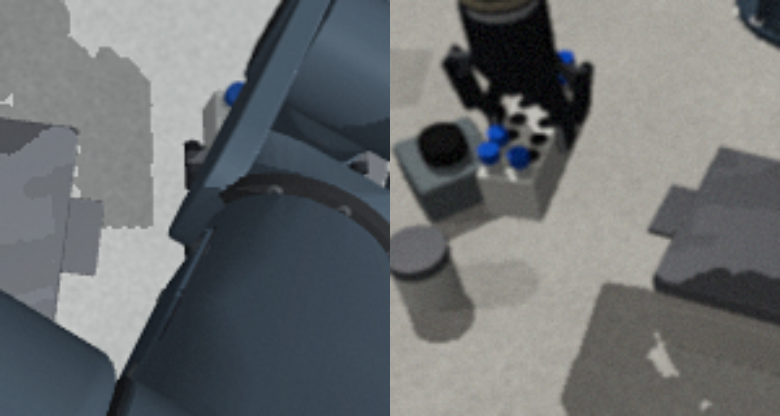

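The rack is held level, at about (515,160) in the crop, and clear of the jar and mixer. I'll lower it and slow down near the bench.

>>> send_rows(
  commands="40 0 -0.25 0.5 0;40 0 0 0.9 0;40 0 0 0.9 0;40 0 0 0.9 0;40 0 0 0.9 0;40 0 0 0.9 0;40 0 0 0.9 0;40 0 0 0.9 0;40 0 0 0.8 0;40 0 0 0.6 0;40 0 0 0.3 0;40 0 0 0.15 0;40 0 0 0 0;40 0 0 0 0",
)

```text
t: 7.93
tcp_pos: [0.5503, -0.21, 0.0379]
tool_rot: [0.005, 1.0, -0.0, 0.001]
force: [-0.1, -0.0, -4.2]
finger_gap: 0.649
gripper_force: 43.8
```

```bash
python3 -c "
from h import *
st([.551,-.21,.0318])"
```

```text
t 7.93 tcp [ 0.5503 -0.21    0.0379] yaw_y 89.4 z [ 0.001 -0.001 -1.   ] f [-0.1 -0.  -4.2] gap 0.649 gf 43.8 q [-0.55  0.77  1.66 -0.    0.71 -2.11]
shares [-0.03  0.    0.3 ]
```

>>> send_rows(
  commands="40 0 0 0.1 0;40 0 0 0.1 0;40 0 0 0.05 0;40 0 0 0 0",
)

```text
t: 8.27
tcp_pos: [0.5497, -0.2098, 0.0325]
tool_rot: [0.005, 1.0, -0.0, 0.0]
force: [-0.4, -0.4, -5.0]
finger_gap: 0.65
gripper_force: 43.9
```

>>> send_rows(
  commands="40 0 0 0.05 0;40 0 0 0.05 0;40 0 0 0 0",
)

```text
t: 8.52
tcp_pos: [0.5499, -0.2098, 0.0319]
tool_rot: [0.005, 1.0, -0.0, 0.0]
force: [-2.7, -0.7, 5.4]
finger_gap: 0.654
gripper_force: 45.2
```

Contact with the bench shows in the force reading. I'll release and rise.

>>> send_rows(
  commands="70 0 0 0 0;85 0 0 0 0;85 0 0 0 0;85 0 0 0 0;85 0 0 0 0;85 0 0 -0.5 0;85 0 0 -0.8 0;85 0 0 -1 0;85 0 0 -1 0;85 0 0 -1 0;85 0 0 -1 0;85 0 0 -1 0;85 0 0 -1 0;85 0 0 -1 0;85 0 0 -1 0;85 0 0 -1 0;85 0 0 -1 0;85 0 0 -1 0;85 0 0 -1 0;85 0 0 0 0",
)

```text
t: 10.18
tcp_pos: [0.5517, -0.2108, 0.3014]
tool_rot: [0.005, 1.0, -0.002, 0.004]
force: [0.1, -0.5, 0.7]
finger_gap: 0.999
gripper_force: 0.0
```

Run:
```python
from h import *
st([.617,.128,.30])
```

```text
t 10.18 tcp [ 0.5517 -0.2108  0.3014] yaw_y 89.4 z [ 0.008 -0.005 -1.   ] f [ 0.1 -0.5  0.7] gap 0.999 gf 0.0 q [-0.55  0.41  1.45  0.    1.27 -2.11]
shares [-3.090e+00  1.697e+01  1.000e-02]
```

Run:
```python
from h import *
t=snap("top");s=snap("scene")
def cen(c,u0,u1,v0,v1):
    g=c["pixels"][v0:v1,u0:u1].max(2); m=(g<45).astype(np.uint8)
    n,l,stt,ce=cv2.connectedComponentsWithStats(m); i=1+np.argmax(stt[1:,4]);print(stt[i],ce[i]+[u0,v0]);return ce[i]+[u0,v0],stt[i]
a,_=cen(t,185,218,128,165); b,_=cen(s,275,308,178,210)
print(plane(t,a,.215),tri(t,a,s,b))
cv2.imwrite("pics/c.png",np.hstack([t["pixels"][100:260,130:330,::-1],s["pixels"][120:280,100:310,::-1]]).repeat(1.0 and 1,0))
```

```text
[  7   7  17  19 254] [200.01574803 143.83464567]
[  8   0  17  27 274] [291.0729927  193.10583942]
[0.6166502  0.12878471 0.215     ] (array([0.61997748, 0.12794645, 0.20472033]), np.float64(0.004827547235367788))
```

View pics/c.png

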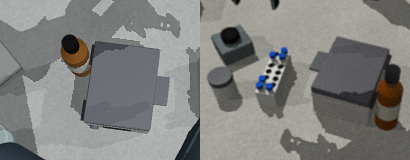

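The rack stands upright on the bench, at about (270,75) in the right crop. The bottle is untouched, with its cap near (0.617, 0.128), and the cover is clear. I'll move over the bottle.

>>> send_rows(
  commands="85 -0.2 1 0 0;85 -0.2 1 0 0;85 -0.2 1 0 0;85 -0.2 1 0 0;85 -0.2 1 0 0;85 -0.2 1 0 0;85 -0.2 1 0 0;85 -0.2 1 0 0;85 -0.2 1 0 0;85 -0.2 1 0 0;85 -0.2 1 0 0;85 -0.2 1 0 0;85 -0.2 1 0 0;85 -0.2 1 0 0;85 -0.2 1 0 0;85 -0.2 1 0 0;85 0 0.9 0 0;85 0 0 0 1;85 0 0 0 1;85 0 0 0 1",
)

```text
t: 11.95
tcp_pos: [0.6161, 0.1282, 0.2941]
tool_rot: [0.111, 0.994, -0.0, -0.002]
force: [-0.1, 0.3, -0.9]
finger_gap: 0.994
gripper_force: 0.0
```

>>> send_rows(
  commands="85 0 0 0 1;85 0 0 0 1;85 0 0 0 1;85 0 0 0 1;85 0 0 0 1;85 0 0 0 1;85 0 0 0 1;85 0 0 0 1;85 0 0 0 1;85 0 0 0 1;85 0 0 0 1;85 0 0 0 1;85 0 0 0 1;85 0 0 0 1;85 0 0 0 1;85 0 0 0 1;85 0 0 0 1;85 0 0 0 1;85 0 0 0 1;85 0 0 0 1",
)

```text
t: 13.62
tcp_pos: [0.6162, 0.1275, 0.2942]
tool_rot: [0.724, 0.69, -0.002, -0.001]
force: [-0.5, -0.6, 0.3]
finger_gap: 0.998
gripper_force: 0.0
```

>>> send_rows(
  commands="85 0 0 0 1;85 0 0 0 0.45;85 0 0 0 0;85 0 0 0 0",
)

```text
t: 13.95
tcp_pos: [0.6165, 0.1275, 0.2948]
tool_rot: [0.757, 0.654, -0.001, -0.001]
force: [1.0, -0.0, -0.5]
finger_gap: 0.995
gripper_force: 0.0
```

```bash
python3 -c "
from h import *
st([.617,.128,.193])"
```

```text
t 13.95 tcp [0.6165 0.1275 0.2948] yaw_y -8.36 z [-0.003 -0.    -1.   ] f [ 1.  -0.  -0.5] gap 0.995 gf 0.0 q [ 0.03  0.48  1.35 -0.    1.31  0.17]
shares [0.03 0.04 5.09]
```

>>> send_rows(
  commands="85 0 0 0.6 0;85 0 0 0.9 0;85 0 0 0.9 0;85 0 0 0.9 0;85 0 0 0.8 0;85 0 0 0.6 0;85 0 0 0.3 0;85 0 0 0 0;55 0 0 0 0;50 0 0 0 0;45 0 0 0 0;40 0 0 0 0;36 0 0 0 0;28 0 0 0 0;20 0 0 0 0;20 0 0 0 0;20 0 0 0 0;20 0 0 0 0",
  grip_force=45,
)

```text
t: 15.45
tcp_pos: [0.6184, 0.1275, 0.1974]
tool_rot: [0.757, 0.653, 0.001, 0.001]
force: [0.3, -0.7, 4.9]
finger_gap: 0.408
gripper_force: 45.3
```

```bash
python3 -c "
from h import *
st([.617,.128,.193])"
```

```text
t 15.45 tcp [0.6184 0.1275 0.1974] yaw_y -8.41 z [ 0.003  0.    -1.   ] f [ 0.3 -0.7  4.9] gap 0.408 gf 45.3 q [ 0.03  0.58  1.46 -0.    1.1   0.17]
shares [ 0.01 -0.07  0.22]
```

>>> send_rows(
  commands="20 0 0 -0.2 0;20 0 0 -0.4 0;20 0 0 -0.5 0;20 0.2 0 -0.5 0;20 0.3 0 -0.4 0;20 0.2 0.2 0 0;20 0 0.4 0 0;20 0 0.6 0 0;20 0 0.7 0 0;20 0 0.7 0 0;20 0 0.7 0 0;20 0 0.7 0 0;20 0 0.7 0 0;20 0 0.7 0 0;20 0 0.6 0 0;20 0 0.5 0 0;20 0 0.3 0 0;20 0 0.2 0 0;20 0 0 0 0;20 0 0 0 0",
)

```text
t: 17.12
tcp_pos: [0.7575, 0.121, 0.2357]
tool_rot: [0.757, 0.653, -0.001, -0.001]
force: [-0.2, -0.1, -4.0]
finger_gap: 0.412
gripper_force: 45.6
```

Run:
```python
from h import *
st([.755,.12,.1974])
t=snap("top");s=snap("scene")
cv2.imwrite("pics/d.png",cv2.resize(np.hstack([t["pixels"][60:260,130:330,::-1],s["pixels"][120:320,150:350,::-1]]),None,fx=2,fy=2))
```

```text
t 17.12 tcp [0.7575 0.121  0.2357] yaw_y -8.41 z [-0.002  0.    -1.   ] f [-0.2 -0.1 -4. ] gap 0.412 gf 45.6 q [0.01 0.74 1.02 0.   1.39 0.16]
shares [-0.07 -0.11  1.91]
```

View pics/d.png

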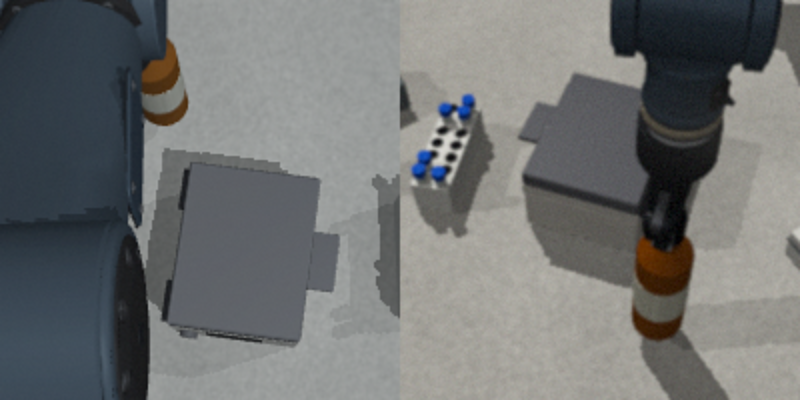

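The bottle hangs upright, at about (662,285) in the crop, clear of the heater on its +x side. I'll lower it.

>>> send_rows(
  commands="20 0 0 0.3 0;20 0 0 0.5 0;20 0 0 0.5 0;20 0 0 0.3 0;20 0 0 0.1 0;20 0 0 0.05 0;20 0 0 0.05 0;20 0 0 0 0;20 0 0 0 0",
)

```text
t: 17.97
tcp_pos: [0.7583, 0.1209, 0.2009]
tool_rot: [0.757, 0.653, 0.0, 0.0]
force: [0.4, 0.4, -4.1]
finger_gap: 0.409
gripper_force: 45.5
```

>>> send_rows(
  commands="20 0 0 0.05 0;20 0 0 0.05 0;20 0 0 0.05 0;20 0 0 0 0;20 0 0 0 0",
)

```text
t: 18.38
tcp_pos: [0.758, 0.1209, 0.1975]
tool_rot: [0.757, 0.653, 0.0, 0.0]
force: [0.3, -0.3, -4.1]
finger_gap: 0.405
gripper_force: 45.7
```

>>> send_rows(
  commands="20 0 0 0.05 0;20 0 0 0.05 0;20 0 0 0 0;20 0 0 0 0",
)

```text
t: 18.72
tcp_pos: [0.7584, 0.1209, 0.1973]
tool_rot: [0.757, 0.653, 0.001, 0.001]
force: [-0.4, -0.4, 6.8]
finger_gap: 0.404
gripper_force: 46.5
```

>>> send_rows(
  commands="40 0 0 0 0;55 0 0 0 0;85 0 0 0 0;85 0 0 0 0;85 0 0 0 0;85 0 0 0 0;85 0 0 -0.4 0;85 0 0 -0.6 0;85 0 0 -0.8 0;85 0 0 -0.8 0;85 0 0 -0.8 0;85 0 0 -0.8 0;85 0 0 0 0;85 0 0 0 0",
)

```text
t: 19.88
tcp_pos: [0.7588, 0.121, 0.2819]
tool_rot: [0.757, 0.653, 0.002, 0.001]
force: [0.2, 0.8, -0.4]
finger_gap: 0.996
gripper_force: 0.0
```

```bash
cat >> h.py <<'E'
YAW=-0.148
HX=np.array([np.cos(YAW),np.sin(YAW),0]);HY=np.array([-np.sin(YAW),np.cos(YAW),0]);HC=np.array([.542,.018,0])
def hw(x,y,z): return HC+x*HX+y*HY+np.array([0,0,z])
def wh(p): d=np.array(p)-HC; return np.array([d@HX,d@HY,d[2]])
E
python3 - <<'E'
from h import *
# tab outer corners, triangulated earlier; check in heater frame
for p in [(.5607,-.0955,.1093),(.4914,-.0854,.1062)]: print(wh(p).round(4))
g=hw(0,-.104,.25);print(g);st(g)
E
```

```text
[ 0.0352 -0.1095  0.1093]
[-0.0348 -0.1097  0.1062]
[ 0.52666413 -0.08486307  0.25      ]
t 19.88 tcp [0.7588 0.121  0.2819] yaw_y -8.41 z [ 0.005  0.    -1.   ] f [ 0.2  0.8 -0.4] gap 0.996 gf 0.0 q [ 0.01  0.7   0.97 -0.    1.47  0.16]
shares [-11.88  -9.99   1.54]
```

>>> send_rows(
  commands="85 -0.9 -0.8 0 0;85 -0.9 -0.8 0 0;85 -0.9 -0.8 0 0;85 -0.9 -0.8 0 0;85 -0.9 -0.8 0 0;85 -0.9 -0.8 0 0;85 -0.9 -0.8 0 0;85 -0.9 -0.8 0 0;85 -0.9 -0.8 0 0;85 -0.9 -0.8 0 0;85 -0.9 -0.8 0 0;85 -0.9 -0.8 0 0;85 -0.9 -0.4 0 0;85 -0.2 0 0 0;85 0 0 0.6 0;85 0 0 1 0;85 0 0 1 0;85 0 0 1 0;85 0 0 1 0;85 0 0 0.8 0",
)

```text
t: 21.55
tcp_pos: [0.5249, -0.0845, 0.1693]
tool_rot: [0.757, 0.653, -0.0, -0.001]
force: [0.2, -0.6, 0.5]
finger_gap: 0.997
gripper_force: 0.0
```

Run:
```python
from h import *
st(hw(0,-.105,.12))
s=snap("scene");t=snap("top")
cv2.imwrite("pics/e.png",cv2.resize(np.hstack([s["pixels"][130:250,170:300,::-1],t["pixels"][140:260,230:360,::-1]]),None,fx=3,fy=3,interpolation=cv2.INTER_CUBIC))
```

```text
t 21.55 tcp [ 0.5249 -0.0845  0.1693] yaw_y -8.41 z [-0.002  0.001 -1.   ] f [ 0.2 -0.6  0.5] gap 0.997 gf 0.0 q [-0.37  0.5   1.73  0.    0.91 -0.22]
shares [-0.05  0.1   2.46]
```

View pics/e.png

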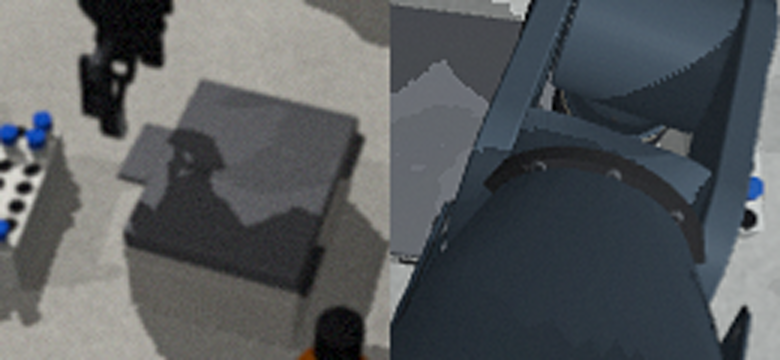

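One finger is visible at (110,115) in the crop, above the tab at (140,155), as expected. I'll descend around the tab.

>>> send_rows(
  commands="85 0 0.1 0.6 0;85 0 0 0.7 0;85 0 0 0.6 0;85 0 0 0.4 0;85 0 0 0.3 0;85 0 0 0 0;85 0 0 0 0",
)

```text
t: 22.23
tcp_pos: [0.5275, -0.0855, 0.1195]
tool_rot: [0.757, 0.653, 0.0, 0.0]
force: [0.9, -0.2, 0.3]
finger_gap: 1.003
gripper_force: 0.0
```

```bash
python3 -c "
from h import *
st(hw(0,-.105,.097))"
```

```text
t 22.23 tcp [ 0.5275 -0.0855  0.1195] yaw_y -8.41 z [ 0. -0. -1.] f [ 0.9 -0.2  0.3] gap 1.003 gf 0.0 q [-0.37  0.58  1.77  0.    0.79 -0.22]
shares [-0.02 -0.05  1.13]
```

>>> send_rows(
  commands="85 0 0 0.3 0;85 0 0 0.3 0;85 0 0 0.3 0;85 0 0 0.2 0;85 0 0 0 0;85 0 0 0 0;78 0 0 0 0;72 0 0 0 0;66 0 0 0 0;60 0 0 0 0;60 0 0 0 0;60 0 0 0 0;60 0 0 0 0",
  grip_force=40,
)

```text
t: 23.32
tcp_pos: [0.5257, -0.0852, 0.0978]
tool_rot: [0.757, 0.653, -0.001, -0.001]
force: [-4.7, 0.7, 4.8]
finger_gap: 0.801
gripper_force: 44.4
```

```bash
python3 -c "
from h import *
st(hw(0,-.105,.097))
r=.1854;p=.065
prev=None
for th in np.arange(0,2.06,.1):
    c=np.array([-r*np.cos(th+p),r*np.sin(th+p)])
    if prev is not None: print(round(th,2),((c-prev)/.02).round(2)*[1,-1])
    prev=c
"
```

```text
t 23.32 tcp [ 0.5257 -0.0852  0.0978] yaw_y -8.4 z [-0.003  0.001 -1.   ] f [-4.7  0.7  4.8] gap 0.801 gf 44.4 q [-0.37  0.62  1.78 -0.    0.74 -0.22]
shares [-0.03  0.04  0.04]
0.1 [ 0.11 -0.92]
0.2 [ 0.2  -0.91]
0.3 [ 0.29 -0.88]
0.4 [ 0.37 -0.85]
0.5 [ 0.46 -0.81]
0.6 [ 0.53 -0.76]
0.7 [ 0.61 -0.7 ]
0.8 [ 0.67 -0.64]
0.9 [ 0.73 -0.57]
1.0 [ 0.79 -0.49]
1.1 [ 0.83 -0.41]
1.2 [ 0.87 -0.32]
1.3 [ 0.9  -0.23]
1.4 [ 0.92 -0.14]
1.5 [ 0.93 -0.05]
1.6 [0.93 0.04]
1.7 [0.92 0.13]
1.8 [0.9  0.22]
1.9 [0.87 0.31]
2.0 [0.84 0.4 ]
```

The tab is pinched at about 69 mm. I'll start along the arc.

>>> send_rows(
  commands="60 0.05 0 -0.46 0;60 0.06 0 -0.46 0;60 0.1 0 -0.46 0;60 0.1 0 -0.45 0;60 0.14 0 -0.44 0;60 0.15 0 -0.44 0;60 0.18 0 -0.43 0;60 0.19 0 -0.42 0;60 0 0 0 0",
)

```text
t: 24.07
tcp_pos: [0.529, -0.064, 0.1698]
tool_rot: [0.757, 0.653, 0.0, -0.001]
force: [-2.7, 4.9, -5.2]
finger_gap: 0.807
gripper_force: 47.1
```

Run:
```python
from h import *
st(hw(0,.08-.1854*np.cos(.465),.095+.1854*np.sin(.465)-.0097))
s=snap("scene")
cv2.imwrite("pics/f.png",cv2.resize(s["pixels"][110:260,150:320,::-1],None,fx=3,fy=3,interpolation=cv2.INTER_CUBIC))
```

```text
t 24.07 tcp [ 0.529  -0.064   0.1698] yaw_y -8.41 z [-0.001  0.003 -1.   ] f [-2.7  4.9 -5.2] gap 0.807 gf 47.1 q [-0.33  0.5   1.73  0.    0.91 -0.19]
shares [-0.14  0.04  0.07]
```

View pics/f.png

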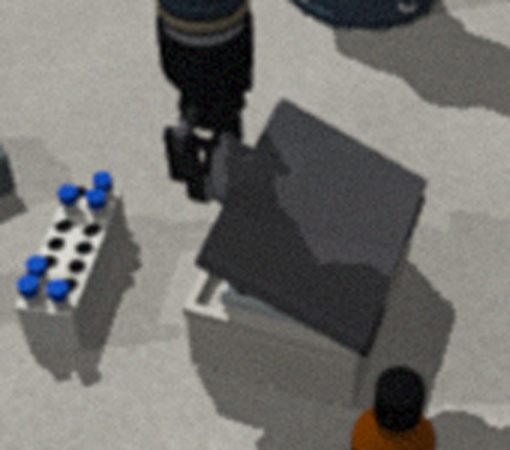

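The cover is rising with the pinched tab, at about (230,165), and its angle fits 0.4 rad. I'll continue.

>>> send_rows(
  commands="60 0.23 0 -0.41 0;60 0.23 0 -0.4 0;60 0.26 0 -0.39 0;60 0.27 0 -0.37 0;60 0.3 0 -0.36 0;60 0.31 0 -0.34 0;60 0.33 0 -0.33 0;60 0.34 0 -0.31 0;60 0.36 0 -0.29 0;60 0.37 0 -0.28 0;60 0.39 0 -0.25 0;60 0.4 0 -0.24 0;60 0.41 0 -0.21 0;60 0.42 0 -0.2 0;60 0.43 0 -0.17 0;60 0.44 0 -0.15 0;60 0.45 0 -0.12 0;60 0.45 0 -0.11 0",
)

```text
t: 25.62
tcp_pos: [0.5484, 0.0601, 0.268]
tool_rot: [0.757, 0.653, -0.001, 0.0]
force: [-5.1, 0.5, -5.6]
finger_gap: 0.804
gripper_force: 46.7
```

Run:
```python
from h import *
a=1.365
st(hw(0,.08-.1854*np.cos(a),.095+.1854*np.sin(a)-.0097))
```

```text
t 25.62 tcp [0.5484 0.0601 0.268 ] yaw_y -8.39 z [-0.001 -0.002 -1.   ] f [-5.1  0.5 -5.6] gap 0.804 gf 46.7 q [-0.09  0.4   1.58 -0.    1.16  0.05]
shares [-0.02 -0.01  0.06]
```

Tracking is good. I'll carry it past upright to about 2.0 rad.

>>> send_rows(
  commands="60 0.46 0 -0.08 0;60 0.46 0 -0.06 0;60 0.46 0 -0.04 0;60 0.47 0 -0.01 0;60 0.47 0 0.01 0;60 0.46 0 0.03 0;60 0.46 0 0.05 0;60 0.46 0 0.08 0;60 0.45 0 0.1 0;60 0.45 0 0.12 0;60 0.44 0 0.15 0;60 0.43 0 0.16 0;60 0.42 0 0.19 0;60 0.42 0 0.21 0;60 0 0 0 0;60 0 0 0 0",
)

```text
t: 26.95
tcp_pos: [0.5683, 0.1873, 0.2522]
tool_rot: [0.757, 0.654, 0.003, 0.0]
force: [-6.9, 2.9, 5.3]
finger_gap: 0.79
gripper_force: 43.3
```

Run:
```python
from h import *
a=2.065
st(hw(0,.08-.1854*np.cos(a),.095+.1854*np.sin(a)-.0097))
```

```text
t 26.95 tcp [0.5683 0.1873 0.2522] yaw_y -8.39 z [ 0.005  0.003 -1.   ] f [-6.9  2.9  5.3] gap 0.79 gf 43.3 q [0.13 0.48 1.49 0.   1.17 0.28]
shares [-0.17 -0.06  0.18]
```

>>> send_rows(
  commands="75 0 0 0 0;85 0 0 0 0;85 0 0 0 0;85 0 0 0 0;85 0 0 -0.3 0;85 0 0 -0.6 0;85 0 0 -0.8 0;85 0 0 -0.8 0;85 0 0 -0.8 0;85 0 0 -0.8 0;85 0.6 -0.6 0 0;85 0.9 -0.9 0 0;85 0.9 -0.9 0 0;85 0.9 -0.9 0 0;85 0.9 -0.9 0 0;85 0.9 -0.9 0 0;85 0.9 -0.9 0 0;85 0.5 -0.5 0 0;85 0 0 0 0;85 0 0 0 0",
)

```text
t: 28.62
tcp_pos: [0.458, 0.3326, 0.3313]
tool_rot: [0.757, 0.654, 0.0, 0.001]
force: [-0.7, -0.2, -0.1]
finger_gap: 0.998
gripper_force: 0.0
```

Run:
```python
from h import *
st()
s=snap("scene");t=snap("top")
cv2.imwrite("pics/g.png",cv2.resize(np.hstack([s["pixels"][80:280,90:410,::-1],t["pixels"][80:280,100:420,::-1]]),None,fx=1.25,fy=1.25,interpolation=cv2.INTER_CUBIC))
```

```text
t 28.62 tcp [0.458  0.3326 0.3313] yaw_y -8.33 z [ 0.002 -0.    -1.   ] f [-0.7 -0.2 -0.1] gap 0.998 gf 0.0 q [ 0.43  0.35  1.47 -0.    1.32  0.58]
```

View pics/g.png

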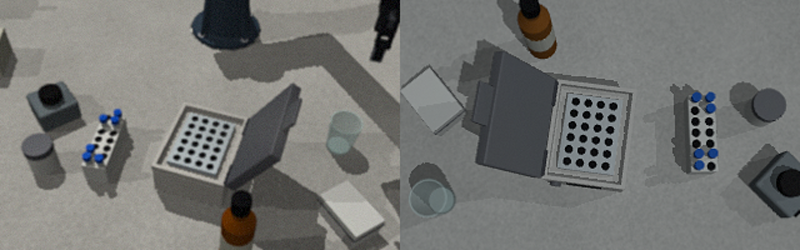

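Run:
```python
from h import *
t=snap("top");g=t["pixels"].mean(2)
for th in (1.8,1.95,2.1):
    a=th+np.arctan2(.016,.192);r=np.hypot(.016,.192)
    print(th,proj(t,hw(0,.08-r*np.cos(a),.095+r*np.sin(a))).round(1))
print(g[161,148:175].astype(int))
```

```text
1.8 [181.7 161.2]
1.95 [169.8 160.9]
2.1 [159.7 161.2]
[112 130 128 126 127 102  82  83  82  83  84  64  55  72  71  70  68  68
  69  68  68  66  68  68  68  60  56]
```

The tab edge is at column 159, which matches 2.1 rad, so the cover is on its stop. I'll hand in.

```bash
python3 -c "
from station import sign_off
print(sign_off())"
```

```text
the job is handed in; nothing more can be done
None
```

The job is handed in after about 29 s on the robot clock: the rack and bottle stand upright on the bench clear of the cover, the cover lies open on its stop at about 2.1 rad, and the bystanders were left alone.

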